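Turn the bottle to the code reader and hold its sprung shutter rod out at the mark

TASK

Log the flux bottle in at the bench code reader: first turn the bottle in its nest until the yellow-and-black code label faces the reader's dark window squarely, and let it go, standing upright in the nest. Then pull the orange grip of the reader's sprung shutter rod straight out until its red pointer stands over the middle of the green length mark, and keep holding it there: the program finishes while the gripper still holds the rod out against its spring. Leave the other things on the bench where they are.

Things in the scene. Friction and masses are not known exactly. Their poses are not given: they have to be found in the camera images.
- station: Code reader station, fixed; place and yaw vary. Origin on the bench. Dark base plate x -85..115, y -190..100 mm, 10 mm thick. Grey reader block 60 x 70 mm centred at x 70, y 50, top at z 85 mm, its dark window facing -x. Rod tube, 22 mm diameter, from the block along -y at x 70, z 45, mouth at y -45 mm. Rule ledge 22 mm wide at x 22, y -182..-67, top z 38 mm.
- nest (a point): Centre of the nest floor: a raised aluminium ring (inner diameter 42, outer 54, 6 mm high) on the base plate at station x = -40, y = 50, z = 10 mm; axes parallel to the station's. The reader's window lies straight ahead along its +x, 75 mm from this point.
- bottle: Loose flux bottle with black cap, 38 mm diameter, 87 mm tall, about 90 g, wall straight to 60 mm height. Stands in the nest with 2 mm play. Origin at the centre of its underside, z up; +x points out through the middle of the code label and along the yellow stripe on the cap. It faces the window when +x is along the station's +x; starts 1.2 rad or more away, either way round.
- code (a point): Middle of the yellow-and-black striped code label on the bottle's wall (25 mm wide round the wall, 40 mm tall): 19.5 mm out from the bottle's axis along its +x, 30 mm above its base.
- pull_rod (a joint): How far the sprung shutter rod is drawn out of its tube, m: 0 at rest, 0.090 at most; it slides along the station's -y. A spring pulls it back: about 3.6 N at rest plus 90 N/m of travel (8 N at 0.05), friction below 1 N; it returns if let go.
- pull_grip: Orange upright grip on the rod's end: 24 mm (station x) by 14 mm (station y) by 50 mm tall, straight sides. Origin at the middle of its underside, at station x = 70, y = -85, z = 53 mm when the rod is in; axes parallel to the station's. At rest its near face is 33 mm from the tube's mouth.
- grip_point (a point): Good point to grip the orange grip: on its axis, 34 mm above its underside (16 mm below its top), 87 mm above the bench.
- pointer (a point): Tip region of the thin red pointer that sticks out from the rod's end toward station -x, over the rule; it moves with the rod and is level with the grip's middle in y. At station x = 22 mm, z = 42.5 mm.
- length_mark: The length mark: a green clip, 23 x 12 mm (12 mm along the rod's travel), with a white centre line, fixed on the rule ledge, 1.8 mm high; origin at the middle of its underside on the rule's top (station x = 22, z = 38 mm), axes parallel to the station's. It stands 35 to 65 mm from the pointer's rest position, along the station's -y.
- red_driver: Bystander: red-handled screwdriver, 140 x 20 x 21 mm, lying; origin under its middle.
- green_board: Bystander: small green circuit board, 36 x 48 x 9 mm; origin under its middle.
- black_sink: Bystander: black finned heat sink, 40 x 40 x 14 mm; origin under its middle.
- amber_roll: Bystander: roll of amber tape lying flat, 77 mm diameter, 12 mm high; origin under its middle.
- esd_brush: Bystander: yellow brush, 140 x 12 x 10 mm, lying; origin under its middle.
Mind the look-alikes: they are no part of the job. Of the things like the bottle, leave any that is blue, purple or turquoise; of the rest the smaller one is meant.

How it is judged:
By the outcome, as a careful person would: the job done as asked, in the order asked, and still so for the second after the job is handed in, while the arm keeps its last pose, push and grip.
It also fails if it takes over 67 s, if anything falls off the work surface, if the arm or the gripper's body presses on something with over 40 N, if the wrist force passes 120 N, or if a joint passes its speed limit or range.

ROBOT

A 7-joint arm with a two-finger parallel gripper is mounted at the origin on a cart in front of the work surface, level with it; the furniture and walls round the work are solid. World frame = base frame: x ahead of the robot, y to its left, z up, the work surface at z = 0. Lengths are in m, angles in rad, forces in N, time in s.
With the tool pointing down it reaches from about 0.425 to 0.925 m from the base axis. Payload 6.8 kg.
Tool frame: the origin (TCP) lies midway between the tips of the shut fingers; the grasp point (between the pads) lies 19 mm behind it; z points along the fingers, y is the direction in which the jaws open and shut (so a half turn about z gives the same grasp; the last joint's range is limited). The gripper opens to 85 mm and grips with 20 to 120 N. Pads are 22 mm wide; open, the fingers measure 114 mm over their backs; the gripper's body (76 mm by 85 mm) begins 54 mm behind the grasp point. The pads swing forward as they close: fully open they stand 13 mm farther back than shut.
Start: joints at [1.144, 0.477, 0.022, 1.555, -0.011, 1.109, -0.083], TCP at [0.212, -0.641, 0.231] pointing down, gripper open.
Joint ranges: [-2.96, 2.96], [-0.34, 2.1], [-1.41, 1.46], [0.24, 2.44], [-1.37, 4.51], [0.17, 1.92], [-2.96, 2.96]. Speed limits (rad/s): [2.39, 2.39, 3.14, 3.14, 3.14, 3.14, 3.14].

INTERFACE

Orientations are given as a unit quaternion [w, x, y, z].
In Python, from station import bot, vision gives the robot as it stands.
- The arm moves only by the tool move_arm, never from a script. Its argument "increments" is text: rows parted by semicolons, each of 7 numbers parted by spaces: the opening, from 0 (shut) to 1 (fully open), then the shift along the world's x, y, z in mm, then the turn, a rotation vector about the world's x, y, z in rad. In form: grip x y z rx ry rz; .... A call has exactly 8 rows; each row shifts and turns the commanded pose from where the row before left it; what a row does not reach is not made up. A row lasts 1/8 s, in which the tool goes at most 62.5 mm and 10.7 degrees, less where a joint would pass 70% of its speed; a pose out of reach is approached as far as the arm can. A call with a gripper value outside its range is refused whole. The fingers move at their own pace and stop on an object; "newtons" is the grip in N (left out, the last holds). Time passes only in rows, so rows that do not move let the fingers close, or fill a call up. It gives the time, the measured TCP pose, the force and the opening at its end, in the units of the state.
- bot.get_obs(): the state, without advancing time (a new reading comes with each control period).
- vision.read_camera(name): name is "scene" or "top"; returns (picture, depth): 400x640x3 uint8, red, green, blue; 400x640 float32, m along the optical axis (not along the pixel's ray), 0 where there is no reading.
- vision.calibration(name): a dict with "fx", "fy", "cx", "cy" (pixels), "k1" (the pictures are not rectified: a ray, as slopes to the right and down, at radius r is drawn at 1 + k1 r^2 times it, then the intrinsics apply), "R" (3x3) and "t" (3): a world point X has camera coordinates R X + t. Camera axes: x right, y down, z forward; pixel columns grow to the right and rows downward; lengths in m; the calibration is good to about 2 mm. A picture is of the moment at which its call begins. calibration takes no time and is no camera call.
- bot.hand_in(): hands the job in, once; it reports no verdict.
The state is a dict: "t": time; "q": joint angles; "joint_vel": joint speeds; "joint_torque": joint torques, N m; "eef_pos": TCP position; "tool_rot": TCP orientation; "contact_force": force on the tool from outside, world axes, zero at the start; "torque": the same for the moment, N m; "gripper_width": opening from 0.0 (shut) to 1.0 (fully open).
Only numpy, scipy, OpenCV 4.12 (cv2) and the standard library are available. Lean on these libraries where they do the work, as an engineer would, in place of code of your own. Each camera call takes 0.05 s, during which the arm holds its last target.

## Working session

There is one attempt and no reset: what is moved stays moved. The work goes in short steps, Python scripts to look and compute and a tool call to move; the robot and the scene stay as the last step left them, time stands still between calls to the robot, and variables do not carry over. Pictures are saved under pics/ and viewed, and the job is handed in when it is done.

Besides the shell and the picture viewer there is one more tool, called after "Emit:" by a JSON object that holds its "api" and its "payload", one argument or row to a line. move_arm: Moves the arm, as the interface text tells. Its arguments: {"type":"object","properties":{"increments":{"type":"string"},"newtons":{"type":"number"}},"required":["increments"]}

```bash
ls; mkdir -p pics
python3 - <<'E'
from station import bot, vision
import cv2
for n in ("scene","top"):
    p,d=vision.read_camera(n); import numpy as np
    np.save(f"pics/{n}0.npy",p); np.save(f"pics/{n}0d.npy",d)
    cv2.imwrite(f"pics/{n}0.png",p[:,:,::-1]); c=vision.calibration(n); print(n,c)
print(bot.get_obs())
E
```

```text
pics
scene {'fx': 517.7534851106359, 'fy': 517.7534851106359, 'cx': 311.61800725435387, 'cy': 206.12405203775745, 'k1': -0.003978710962137909, 'R': array([[ 0.83977825, -0.5427351 ,  0.014529  ],
       [-0.26746674, -0.43684483, -0.8588528 ],
       [ 0.47247648,  0.71735988, -0.51201638]]), 't': array([-0.5929039 ,  0.06391622,  1.51530621])}
top {'fx': 444.0598995522262, 'fy': 444.0598995522262, 'cx': 328.8153422023815, 'cy': 191.78352034420192, 'k1': 0.004224042146540321, 'R': array([[ 0.01881301, -0.99981002, -0.0050977 ],
       [-0.99277246, -0.01807566, -0.11864277],
       [ 0.11852809,  0.00729288, -0.99292392]]), 't': array([-0.3187647 ,  0.5332502 ,  1.02790032])}
{'t': 0.1, 'q': array([ 1.14388701,  0.47772048,  0.02232718,  1.55632709, -0.01152265,
        1.10929228, -0.08308201]), 'joint_vel': array([-0.00126454, -0.00100858,  0.00059114, -0.00363597,  0.00199844,
       -0.00052598,  0.00075791]), 'joint_torque': array([ 4.87811878e-03, -5.97759068e+01,  1.61388528e+00, -2.81955171e+01,
        1.28730552e-02,  5.03711693e-03, -3.11582892e-05]), 'eef_pos': array([ 0.2114125 , -0.64049019,  0.23043135]), 'tool_rot': array([-7.91207950e-04,  9.87318306e-01,  1.58751085e-01, -1.72836066e-04]), 'contact_force': array([-0.26150031,  0.3427074 , -0.43111885]), 'torque': array([-0.00853442, -0.04396044,  0.01896914]), 'gripper_width': 1.0031587027974362}
```

View pics/scene0.png

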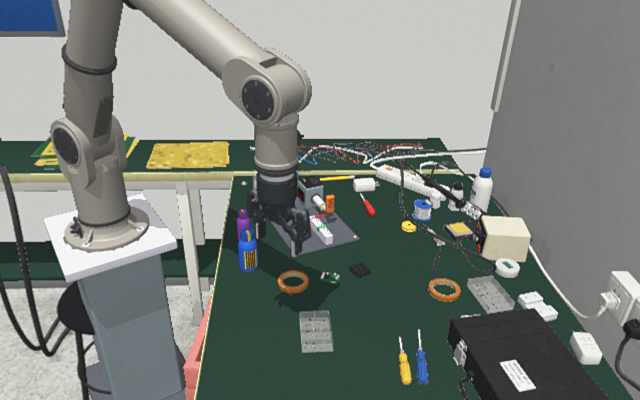

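View pics/top0.png

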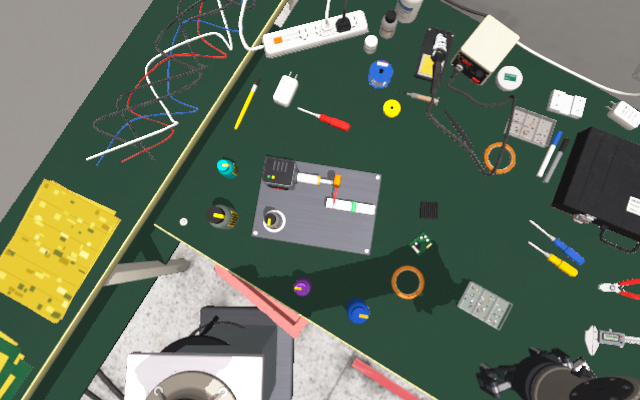

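Run:
```python
import cv2
p=cv2.imread("pics/top0.png"); cv2.imwrite("pics/topz.png",cv2.resize(p[140:265,200:390],None,fx=4.2,fy=4.2,interpolation=cv2.INTER_CUBIC))
p=cv2.imread("pics/scene0.png"); cv2.imwrite("pics/scz.png",cv2.resize(p[165:275,225:365],None,fx=5,fy=5,interpolation=cv2.INTER_CUBIC))
```

```text
(no output)
```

View pics/topz.png

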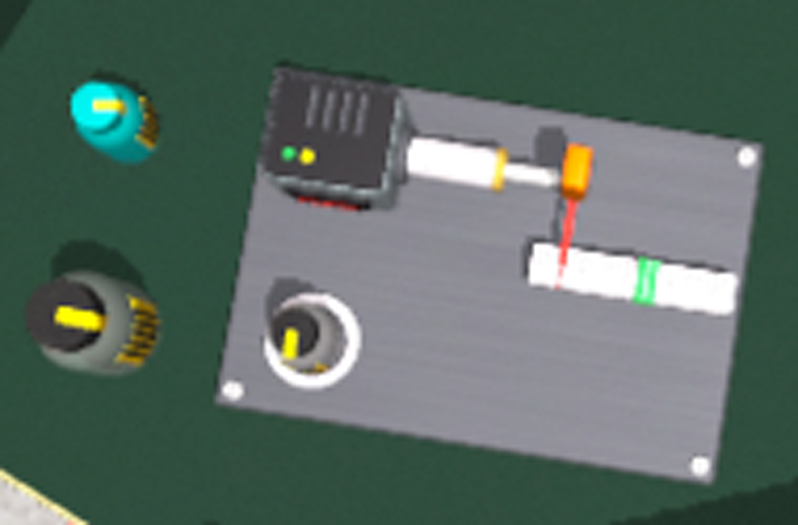

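View pics/scz.png

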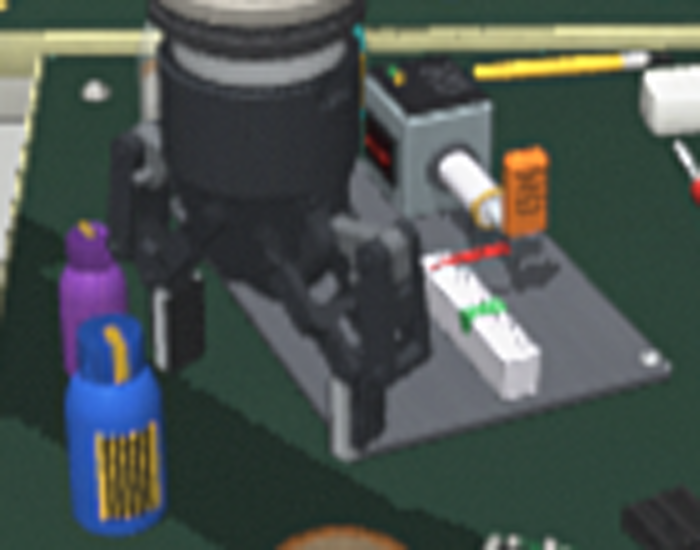

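```bash
cat > h.py <<'E'
import numpy as np, cv2
from station import bot, vision
def K(n):
    c=vision.calibration(n); return c
def ray(n,u,v):
    c=K(n); a=np.array([(u-c['cx'])/c['fx'],(v-c['cy'])/c['fy']]); s=a.copy()
    for _ in range(10): s=a/(1+c['k1']*(s@s))
    R=np.array(c['R']);t=np.array(c['t'])
    return -R.T@t, R.T@np.array([s[0],s[1],1.])
def plane(n,u,v,z):
    o,d=ray(n,u,v); return o+d*(z-o[2])/d[2]
def dep(n,u,v,D):
    o,d=ray(n,u,v); return o+d*D
def tri(r1,r2):
    (o1,d1),(o2,d2)=r1,r2; d1=d1/np.linalg.norm(d1); d2=d2/np.linalg.norm(d2)
    s=np.linalg.lstsq(np.stack([d1,-d2],1),o2-o1,rcond=None)[0]
    p,q=o1+s[0]*d1,o2+s[1]*d2; return (p+q)/2,np.linalg.norm(p-q)
def proj(n,X):
    c=K(n); x=np.array(c['R'])@X+np.array(c['t']); s=x[:2]/x[2]; s=s*(1+c['k1']*(s@s))
    return s*c['fx']+[c['cx'],c['cy']]
E
python3 - <<'E'
from h import *
p=np.load("pics/top0.npy"); d=np.load("pics/top0d.npy")
hsv=cv2.cvtColor(p,cv2.COLOR_RGB2HSV)
def blobs(name,lo,hi,box,mn=4):
    m=cv2.inRange(hsv,np.array(lo),np.array(hi)); M=np.zeros_like(m); x0,y0,x1,y1=box; M[y0:y1,x0:x1]=m[y0:y1,x0:x1]
    n,l,s,c=cv2.connectedComponentsWithStats(M)
    for i in range(1,n):
        if s[i,4]>=mn:
            ys,xs=np.where(l==i); D=np.median(d[ys,xs]); P=dep('top',*c[i],D)
            print(name,c[i].round(1),s[i],'P',P.round(4))
box=(245,150,385,258)
blobs('orange',(8,180,150),(18,255,255),box)
blobs('yellow',(22,120,120),(35,255,255),box)
blobs('green',(55,120,120),(80,255,255),box)
blobs('white',(0,0,215),(180,40,255),box)
blobs('red',(0,150,120),(6,255,255),box)
print("origin cams",ray('top',0,0)[0],ray('scene',0,0)[0])
# base plate screws on z=.010
E
```

```text
orange [339.8 176.5] [339 175   2   4   4] P [ 0.5657 -0.3332  0.1001]
orange [334. 180.] [334 178   1   5   5] P [ 0.5573 -0.3204  0.1019]
orange [336.5 184.9] [334 182   6   6  17] P [ 0.5484 -0.3264  0.0863]
yellow [272.8 176.7] [271 175   4   4  12] P [ 0.5649 -0.1812  0.0851]
yellow [318.6 179.8] [318 176   2   8  12] P [ 0.5638 -0.2846  0.0558]
yellow [337.1 179.8] [335 176   5   9  33] P [ 0.5577 -0.3274  0.1032]
yellow [268.7 221.5] [267 218   4   8  24] P [ 0.4623 -0.1773  0.0973]
green [268.2 176. ] [267 175   4   3  10] P [ 0.5659 -0.1711  0.0872]
green [353.1 206.3] [351 201   5  11  28] P [ 0.5046 -0.3666  0.0401]
white [307.1 178. ] [297 173  21  11 177] P [ 0.568  -0.2574  0.0535]
white [377.4 176.6] [376 175   4   4  13] P [ 0.5807 -0.4263  0.0118]
white [325.2 180.9] [320 179  12   5  39] P [ 0.5625 -0.2999  0.0492]
white [338.7 204.3] [326 198  26  13 233] P [ 0.509  -0.3328  0.0378]
white [365.  208.4] [356 203  19  12 183] P [ 0.5004 -0.395   0.0372]
white [276.4 222.5] [263 210  23  22 127] P [ 0.4644 -0.1842  0.0153]
white [254.9 232.4] [253 231   5   4  14] P [ 0.4397 -0.1333  0.0132]
white [366.3 250.5] [365 249   4   4  14] P [ 0.4017 -0.4008  0.0126]
red [334.7 194. ] [333 187   4  15  21] P [ 0.5323 -0.3228  0.0456]
origin cams [ 0.41355798 -0.31656164  1.08226813] [-0.20094328 -1.38088817  0.83937052]
```

Run:
```python
from h import *
p=np.load("pics/top0.npy"); hsv=cv2.cvtColor(p,cv2.COLOR_RGB2HSV)
# plate: outer edges vs green background
g=cv2.inRange(hsv,(60,70,0),(90,255,255))
m=cv2.bitwise_not(g); M=np.zeros_like(m); M[150:262,245:388]=m[150:262,245:388]
n,l,s,c=cv2.connectedComponentsWithStats(M); i=1+np.argmax(s[1:,4]); print(s[i])
ct=max(cv2.findContours((l==i).astype(np.uint8),0,1)[0],key=len)[:,0,:].astype(float)
P=np.array([plane('top',u,v,0.010)[:2] for u,v in ct])
def line(a,b,lo=.15,hi=.85):
    a=np.array(a);b=np.array(b); L=np.linalg.norm(b-a); d=(b-a)/L; nn=np.array([-d[1],d[0]])
    t=(ct-a)@d; e=abs((ct-a)@nn); k=(e<4)&(t>lo*L)&(t<hi*L)
    vx,vy,x,y=cv2.fitLine(P[k].astype(np.float32),cv2.DIST_HUBER,0,.001,.001).ravel(); return np.array([x,y],float),np.array([vx,vy],float),k.sum()
TR=(381.4,175);BR=(369.8,255);BL=(251.7,236.2);TL=(265,156)
L={k:line(*v) for k,v in dict(bot=(BL,BR),right=(BR,TR),).items()}
L['top']=line(TL,TR,.45,.95); L['left']=line(BL,TL,.1,.6)
for k,(o,d,n) in L.items(): print(k,o.round(4),d.round(4),np.degrees(np.arctan2(d[1],d[0])).round(2),n)
def X(a,b):
    A=np.stack([L[a][1],-L[b][1]],1); s=np.linalg.solve(A,L[b][0]-L[a][0]); return L[a][0]+s[0]*L[a][1]
cs={}
for nm,(a,b) in dict(BR=('bot','right'),TR=('top','right'),BL=('bot','left'),TL=('top','left')).items(): cs[nm]=X(a,b); print(nm,cs[nm].round(4))
print('len',np.linalg.norm(cs['BR']-cs['TR']),np.linalg.norm(cs['BL']-cs['BR']))
# ring
w=cv2.inRange(hsv,(0,0,190),(180,45,255)); W=np.zeros_like(w);W[208:236,260:290]=w[208:236,260:290]
cc=max(cv2.findContours(W,0,1)[0],key=len)[:,0,:]; hull=cv2.convexHull(cc)
R=np.array([plane('top',u,v,.016)[:2] for u,v in hull[:,0].astype(float)]).astype(np.float32)
(rc,rr)=cv2.minEnclosingCircle(R); print('ring',np.round(rc,4),rr)
# rule
w=cv2.inRange(hsv,(0,0,170),(180,60,255)); gr=cv2.inRange(hsv,(45,80,80),(85,255,255)); rd=cv2.inRange(hsv,(0,100,100),(8,255,255))
w=w|gr|rd; W=np.zeros_like(w);W[195:218,322:380]=w[195:218,322:380]
cc=max(cv2.findContours(W,0,1)[0],key=len)[:,0,:].astype(float)
R=np.array([plane('top',u,v,.038)[:2] for u,v in cc]).astype(np.float32); rect=cv2.minAreaRect(R); print('rule',rect)
# rigid fit
st=[(-85,-190),(115,-190),(-85,100),(115,100),(-40,50),(22,-124.5)]
wd=[cs['BR'],cs['TR'],cs['BL'],cs['TL'],np.array(rc),np.array(rect[0])]
def fit(S,Wd):
    S=np.array(S)/1000.;Wd=np.array(Wd); a=S-S.mean(0);b=Wd-Wd.mean(0)
    th=np.arctan2((a[:,0]*b[:,1]-a[:,1]*b[:,0]).sum(),(a*b).sum()); Rm=np.array([[np.cos(th),-np.sin(th)],[np.sin(th),np.cos(th)]])
    t=Wd.mean(0)-Rm@S.mean(0); return th,t,((S@Rm.T+t-Wd)*1000).round(1)
print(fit(st,wd)); print(fit(st[:4],wd[:4]))
```

```text
[ 251  156  131  100 9886]
bot [ 0.4107 -0.2684] [0.1403 0.9901] 81.93 83
right [ 0.4873 -0.4225] [ 0.9901 -0.1401] -8.05 55
top [ 0.6    -0.3508] [0.1408 0.99  ] 81.9 58
left [ 0.4989 -0.1323] [ 0.99  -0.141] -8.1 41
BR [ 0.3907 -0.4089]
TR [ 0.5877 -0.4367]
BL [ 0.4313 -0.1227]
TL [ 0.6284 -0.1508]
len 0.1989617557444961 0.2890317562730598
ring [ 0.4683 -0.1786] 0.02761690504848957
rule ((0.5083559155464172, -0.3604832887649536), (0.11666513979434967, 0.03246549144387245), 80.72218322753906)
(np.float64(-0.13903762812792958), array([ 0.50143271, -0.23338074]), array([[ 0.2, -0.9],
       [ 1.2, -0.7],
       [-0.2,  0.1],
       [ 0.8,  0.5],
       [ 0.4,  0.2],
       [-2.4,  0.8]]))
(np.float64(-0.14102877437748648), array([ 0.50103227, -0.23311342]), array([[-0.6, -0.4],
       [ 0.4, -0.6],
       [-0.4,  0.5],
       [ 0.5,  0.5]]))
```

```bash
cat > yaw.py <<'E'
from h import *
def stripe(n,p,box,z=0.097,out=None):
    x0,y0,x1,y1=box; c=p[y0:y1,x0:x1].astype(float)
    w=np.clip((np.minimum(c[...,0],c[...,1])-c[...,2])/255.,0,1); w[w<.25]=0
    nn,l=cv2.connectedComponents((w>0).astype(np.uint8))
    ys,xs=np.where(w>0); 
    P=np.array([plane(n,x+x0,y+y0,z)[:2] for x,y in zip(xs,ys)]); W=w[ys,xs]
    m=(P*W[:,None]).sum(0)/W.sum(); C=np.cov((P-m).T,aweights=W); ev,V=np.linalg.eigh(C)
    return m,V[:,1],np.sqrt(ev),nn-1
E
python3 - <<'E'
from yaw import *
p=np.load("pics/top0.npy"); d=np.load("pics/top0d.npy")
m,v,s,n=stripe('top',p,(262,213,274,227)); print(m,v,s,n, np.degrees(np.arctan2(v[1],v[0])))
# cap: dark pixels at height ~.097
b=(258,208,284,230)
pts=[]
for y in range(b[1],b[3]):
    for x in range(b[0],b[2]):
        P=dep('top',x,y,d[y,x])
        if P[2]>.088: pts.append(P)
pts=np.array(pts); print('cap',len(pts),pts.mean(0),cv2.minEnclosingCircle(pts[:,:2].astype(np.float32)))
# label in view
c=p[222:234,262:290].astype(int)
for y in range(222,232):
    for x in range(266,286):
        r,g,bb=p[y,x].astype(int)
        if min(r,g)-bb>40: print('lab',x,y,p[y,x],dep('top',x,y,d[y,x]).round(4))
# other bottle
print('big',[dep('top',x,216,d[216,x]).round(3).tolist() for x in range(208,240,4)])
E
```

```text
[ 0.46236063 -0.17721653] [-0.99917394  0.04063781] [0.00191615 0.00433257] 1 177.6709838973403
cap 112 [ 0.46832606 -0.18027965  0.11493343] ((0.4439886212348938, -0.24142003059387207), 0.08116963505744934)
lab 267 222 [164 157  54] [ 0.4612 -0.1735  0.097 ]
lab 268 222 [253 252   0] [ 0.4613 -0.1755  0.0956]
lab 269 222 [254 253   0] [ 0.4613 -0.1779  0.0968]
lab 270 222 [186 179  53] [ 0.4613 -0.1802  0.097 ]
lab 267 223 [177 171  59] [ 0.459  -0.1736  0.0971]
lab 268 223 [254 253   0] [ 0.4591 -0.1756  0.0957]
lab 269 223 [253 251   1] [ 0.4589 -0.1786  0.101 ]
lab 270 223 [173 166  53] [ 0.4591 -0.1803  0.0971]
lab 267 224 [220 214 113] [ 0.4569 -0.1733  0.0943]
lab 268 224 [252 249  39] [ 0.4568 -0.176   0.0978]
lab 269 224 [251 248   0] [ 0.4567 -0.1786  0.1002]
lab 270 224 [171 165  54] [ 0.4569 -0.1804  0.0977]
lab 268 225 [210 198 122] [ 0.4554 -0.1731  0.0773]
lab 269 225 [204 193 104] [ 0.4555 -0.1752  0.0755]
lab 275 226 [165 157 115] [ 0.454  -0.1872  0.0628]
lab 275 227 [169 141  64] [ 0.4522 -0.1856  0.0495]
lab 276 227 [175 140  46] [ 0.4526 -0.1869  0.0412]
lab 277 227 [163 134  68] [ 0.4531 -0.1878  0.0293]
lab 276 228 [127 103  55] [ 0.4513 -0.1833  0.0116]
big [[0.47, -0.05, 0.125], [0.471, -0.057, 0.121], [0.471, -0.067, 0.124], [0.471, -0.076, 0.128], [0.472, -0.08, 0.107], [0.474, -0.084, 0.086], [0.475, -0.089, 0.069], [0.478, -0.088, 0.024]]
```

Emit:
{"api": "move_arm", "payload": {
  "increments": "1 28 50 0 0 0 -0.078;1 28 50 0 0 0 -0.078;1 28 50 0 0 0 -0.078;1 28 50 0 0 0 -0.078;1 28 50 0 0 0 -0.078;1 28 50 0 0 0 -0.078;1 28 50 0 0 0 -0.078;1 28 50 0 0 0 -0.078",
  "newtons": 30
}}

```text
t: 1.1
eef_pos: [0.4361, -0.2393, 0.2312]
tool_rot: [0.0, 0.988, -0.153, -0.0]
contact_force: [0.7, -0.7, 0.4]
gripper_width: 0.999
```

Run:
```python
from h import *
p,d=vision.read_camera('scene'); np.save("pics/scene1.npy",p); np.save("pics/scene1d.npy",d)
cv2.imwrite("pics/scz1.png",cv2.resize(p[160:270,235:375,::-1],None,fx=5,fy=5,interpolation=cv2.INTER_CUBIC))
print(proj('scene',np.array([.4685,-.178,.097])),proj('scene',np.array([.4685,-.178,.01])),bot.get_obs()['q'])
```

```text
[277.93272091 183.89700389] [278.45999931 208.63486598] [ 0.45908931  0.18970628 -0.11155649  1.96538621  0.02000842  0.98703689
 -1.53410749]
```

View pics/scz1.png

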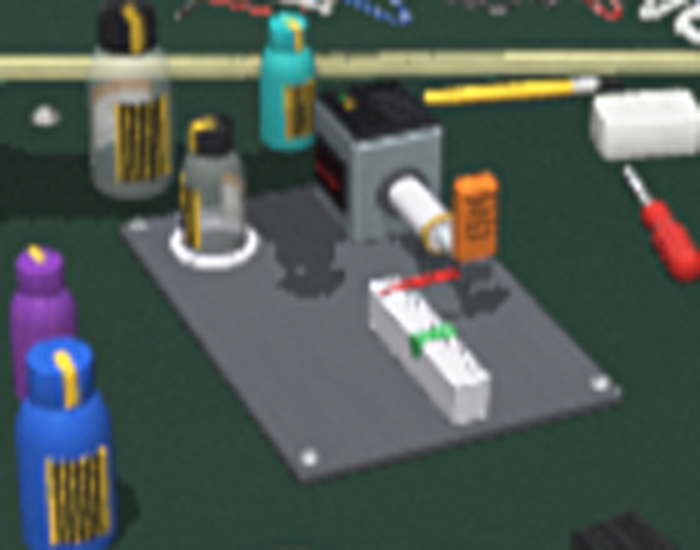

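Run:
```python
from yaw import *
p=np.load("pics/scene1.npy")
cv2.imwrite("pics/bz.png",cv2.resize(p[180:216,266:292,::-1],None,fx=16,fy=16,interpolation=cv2.INTER_NEAREST))
m,v,s,n=stripe('scene',p,(270,180,284,189)); print('stripe scene',m,v,s,n,np.degrees(np.arctan2(v[1],v[0])))
m2=stripe('top',np.load("pics/top0.npy"),(262,213,274,225)); print(m2[0],np.degrees(np.arctan2(m2[1][1],m2[1][0])))
for y in (198,200,202,204): print(y,[tuple(int(a) for a in p[y,x]) for x in range(268,288)])
```

```text
stripe scene [ 0.45585676 -0.17905017] [-0.76966228 -0.63845123] [0.00290368 0.00806971] 1 -140.3235713770477
[ 0.46265604 -0.17721858] 177.3209779979727
198 [(35, 48, 42), (25, 43, 37), (41, 47, 37), (109, 91, 36), (79, 67, 37), (99, 88, 50), (132, 120, 77), (105, 109, 102), (96, 105, 104), (96, 104, 102), (95, 103, 100), (130, 134, 131), (167, 168, 163), (164, 163, 158), (146, 144, 138), (99, 95, 87), (45, 51, 45), (30, 42, 38), (34, 46, 41), (40, 50, 47)]
200 [(29, 42, 37), (24, 39, 36), (45, 49, 38), (115, 97, 39), (81, 70, 35), (120, 100, 41), (179, 153, 65), (117, 115, 100), (94, 100, 99), (95, 103, 99), (98, 104, 103), (129, 131, 128), (163, 165, 161), (163, 164, 159), (150, 151, 147), (104, 102, 98), (74, 75, 78), (66, 69, 73), (67, 70, 74), (67, 69, 73)]
202 [(46, 56, 54), (54, 63, 63), (83, 89, 94), (76, 72, 58), (84, 72, 34), (120, 100, 39), (188, 161, 78), (152, 149, 149), (136, 140, 148), (135, 137, 143), (135, 136, 141), (135, 136, 136), (149, 150, 147), (148, 149, 145), (140, 140, 137), (111, 110, 107), (72, 73, 76), (64, 66, 71), (67, 68, 73), (66, 68, 73)]
204 [(103, 106, 114), (101, 104, 112), (105, 108, 119), (60, 61, 67), (98, 81, 35), (121, 101, 34), (192, 160, 73), (177, 173, 173), (178, 179, 185), (181, 181, 184), (181, 180, 185), (167, 167, 171), (161, 161, 163), (156, 156, 158), (147, 149, 150), (116, 115, 115), (91, 91, 95), (67, 69, 74), (63, 65, 68), (65, 66, 71)]
```

View pics/bz.png

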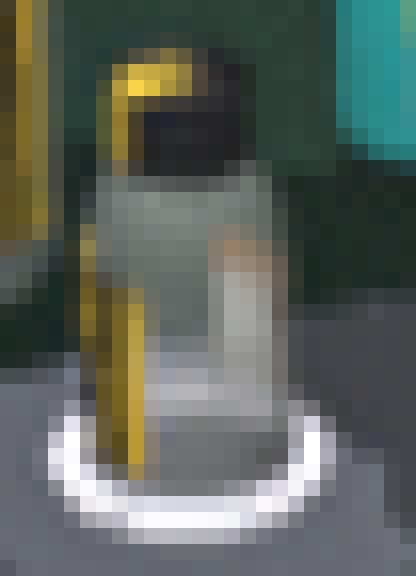

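Emit:
{"api": "move_arm", "payload": {
  "increments": "1 16 31 0 0 0 0;1 16 30 0 0 0 0;1 0 0 -20 0 0 0;1 0 0 -20 0 0 0;1 0 0 -20 0 0 0;1 0 0 -20 0 0 0;1 0 0 -10 0 0 0;1 0 0 0 0 0 0"
}}

```text
t: 2.15
eef_pos: [0.4671, -0.18, 0.1408]
tool_rot: [-0.0, 0.988, -0.152, -0.001]
contact_force: [0.1, 0.5, 0.4]
gripper_width: 1.002
```

Emit:
{"api": "move_arm", "payload": {
  "increments": "1 1 2 -18 0 0 0;1 0 0 -20 0 0 0;1 0 0 -20 0 0 0;1 0 0 -20 0 0 0;1 0 0 -15 0 0 0;1 0 0 -10 0 0 0;1 0 0 -5 0 0 0;1 0 0 0 0 0 0"
}}

```text
t: 3.15
eef_pos: [0.4687, -0.178, 0.0333]
tool_rot: [-0.0, 0.988, -0.152, -0.0]
contact_force: [-0.7, -0.0, -0.6]
gripper_width: 1.0
```

Emit:
{"api": "move_arm", "payload": {
  "increments": "0.6 0 0 0 0 0 0;0.5 0 0 0 0 0 0;0.4 0 0 0 0 0 0;0.3 0 0 0 0 0 0;0 0 0 0 0 0 0;0 0 0 0 0 0 0;0 0 0 0 0 0 0;0 0 0 0 0 0 0",
  "newtons": 25
}}

```text
t: 4.15
eef_pos: [0.4688, -0.1782, 0.0337]
tool_rot: [0.0, 0.988, -0.152, 0.0]
contact_force: [-0.9, -0.2, 5.8]
gripper_width: 0.424
```

Emit:
{"api": "move_arm", "payload": {
  "increments": "0 0 0 1 0 0 0.1;0 0 0 0 0 0 0.17;0 0 0 0 0 0 0.17;0 0 0 0 0 0 0.17;0 0 0 0 0 0 0.17;0 0 0 0 0 0 0.17;0 0 0 0 0 0 0.17;0 0 0 0 0 0 0.17"
}}

```text
t: 5.15
eef_pos: [0.4683, -0.178, 0.0341]
tool_rot: [-0.0, 0.88, 0.475, -0.0]
contact_force: [0.0, 0.1, -0.8]
gripper_width: 0.434
```

Emit:
{"api": "move_arm", "payload": {
  "increments": "0 0 0 0 0 0 0.18;0 0 0 0 0 0 0.18;0 0 0 0 0 0 0.18;0 0 0 0 0 0 0.18;0 0 0 0 0 0 0.18;0 0 0 0 0 0 0.18;0 0 0 0 0 0 0.18;0 0 0 0 0 0 0.18"
}}

```text
t: 6.15
eef_pos: [0.4683, -0.1781, 0.0341]
tool_rot: [-0.0, 0.348, 0.937, 0.0]
contact_force: [-0.1, 0.4, -1.2]
gripper_width: 0.43
```

Emit:
{"api": "move_arm", "payload": {
  "increments": "0 0 0 0 0 0 0.18;0 0 0 0 0 0 0.09;0 0 0 0 0 0 0;0 0 0 0 0 0 0;0 0 0 0 0 0 0;0 0 0 0 0 0 0;0 0 0 0 0 0 0;0 0 0 0 0 0 0"
}}

```text
t: 7.15
eef_pos: [0.4686, -0.178, 0.0343]
tool_rot: [0.0, 0.222, 0.975, 0.0]
contact_force: [0.1, 0.1, -1.9]
gripper_width: 0.43
```

Emit:
{"api": "move_arm", "payload": {
  "increments": "0 0 0 -1 0 0 0;0 0 0 0 0 0 0;0.45 0 0 0 0 0 0;0.5 0 0 0 0 0 0;0.6 0 0 0 0 0 0;0.8 0 0 0 0 0 0;1 0 0 0 0 0 0;1 0 0 0 0 0 0"
}}

```text
t: 8.15
eef_pos: [0.4686, -0.178, 0.0333]
tool_rot: [-0.0, 0.222, 0.975, 0.0]
contact_force: [0.7, -0.1, -0.4]
gripper_width: 0.994
```

Emit:
{"api": "move_arm", "payload": {
  "increments": "1 0 0 0 0 0 0;1 0 0 10 0 0 0;1 0 0 25 0 0 0;1 0 0 25 0 0 0;1 0 0 25 0 0 0;1 0 0 35 0 0 0;1 0 -40 30 0 0 0;1 0 -50 20 0 0 0"
}}

```text
t: 9.15
eef_pos: [0.4694, -0.2679, 0.206]
tool_rot: [0.001, 0.22, 0.976, -0.0]
contact_force: [0.7, 0.0, 0.6]
gripper_width: 0.997
```

Emit:
{"api": "move_arm", "payload": {
  "increments": "1 15 -10 0 0 0 0.06;1 15 -10 0 0 0 0.06;1 15 -10 0 0 0 0.06;1 15 -10 0 0 0 0.06;1 15 -10 0 0 0 0.06;1 14 -9 0 0 0 0;1 0 0 0 0 0 0;1 0 0 0 0 0 0"
}}

```text
t: 10.15
eef_pos: [0.5571, -0.3264, 0.2035]
tool_rot: [-0.0, 0.073, 0.997, 0.0]
contact_force: [-0.3, 0.5, 0.8]
gripper_width: 1.004
```

Run:
```python
from h import *
for n,b in (('scene',(160,270,235,375)),('top',(140,265,200,390))):
    p,d=vision.read_camera(n); np.save(f"pics/{n}2.npy",p); np.save(f"pics/{n}2d.npy",d)
    cv2.imwrite(f"pics/{n}z2.png",cv2.resize(p[b[0]:b[1],b[2]:b[3],::-1],None,fx=4.2,fy=4.2,interpolation=cv2.INTER_CUBIC))
```

```text
(no output)
```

View pics/scenez2.png

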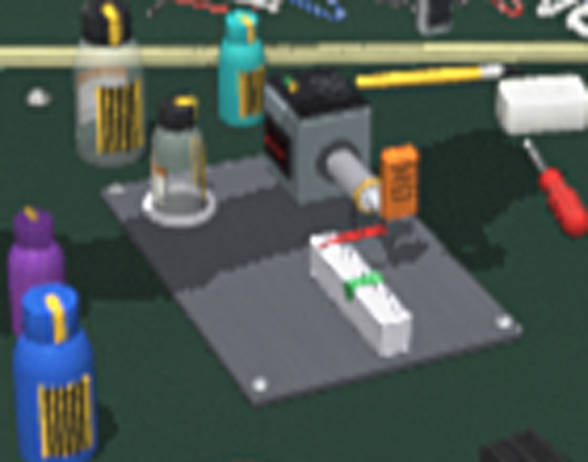

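View pics/topz2.png

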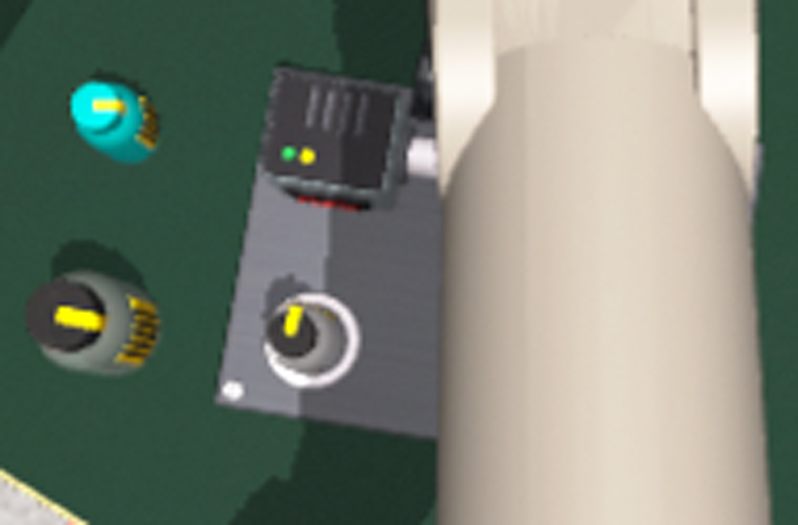

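Run:
```python
from yaw import *
p=np.load("pics/top2.npy")
m,v,s,n=stripe('top',p,(262,207,276,222)); print('top',m,np.degrees(np.arctan2(v[1],v[0])),s,n)
q=np.load("pics/scene2.npy")
cv2.imwrite("pics/bz2.png",np.hstack([cv2.resize(q[180:216,266:292,::-1],None,fx=14,fy=14,interpolation=0),cv2.resize(p[205:241,258:284,::-1],None,fx=14,fy=14,interpolation=0)]))
for y in (196,198,200,202): print(y,[tuple(int(a) for a in q[y,x]) for x in range(268,288)])
```

```text
top [ 0.47502557 -0.17807512] 166.34213463059294 [0.00183513 0.00434336] 1
196 [(68, 77, 75), (44, 56, 52), (44, 56, 50), (106, 107, 99), (105, 116, 110), (107, 120, 114), (110, 124, 117), (114, 127, 122), (115, 128, 123), (113, 126, 120), (108, 122, 116), (108, 120, 113), (134, 134, 106), (127, 120, 91), (114, 107, 83), (90, 88, 56), (51, 68, 54), (41, 65, 57), (44, 67, 57), (43, 67, 55)]
198 [(39, 57, 48), (37, 62, 50), (59, 74, 62), (127, 118, 104), (112, 117, 110), (102, 117, 111), (105, 121, 114), (108, 122, 116), (107, 121, 114), (105, 119, 112), (103, 118, 111), (101, 115, 108), (117, 123, 105), (129, 121, 91), (114, 105, 79), (102, 97, 52), (59, 73, 57), (43, 66, 58), (48, 69, 60), (58, 75, 68)]
200 [(43, 67, 58), (38, 63, 53), (57, 70, 59), (146, 124, 101), (150, 107, 70), (137, 93, 53), (107, 97, 81), (105, 118, 111), (105, 118, 112), (106, 119, 113), (109, 122, 117), (114, 123, 122), (125, 129, 115), (140, 129, 93), (113, 106, 77), (120, 107, 65), (120, 122, 129), (108, 111, 122), (104, 107, 115), (105, 108, 115)]
202 [(56, 73, 65), (57, 75, 69), (88, 96, 98), (154, 149, 141), (187, 182, 169), (188, 175, 158), (131, 125, 116), (140, 143, 149), (140, 143, 149), (138, 140, 145), (137, 140, 145), (136, 139, 143), (140, 138, 129), (140, 129, 93), (98, 92, 73), (108, 95, 59), (104, 105, 110), (103, 107, 116), (104, 108, 115), (104, 108, 115)]
```

View pics/bz2.png

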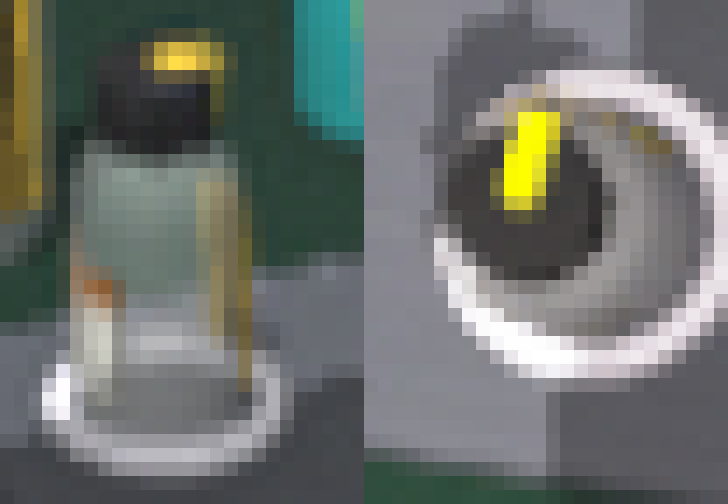

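Run:
```python
from yaw import *
def cols(n,f,xs,ys,axis):
    p=np.load(f).astype(float); w=np.minimum(p[...,0],p[...,1])-p[...,2]
    for y in range(*ys): print(y,[int(w[y,x]) for x in range(*xs)])
cols('scene','pics/scene2.npy',(275,285),(180,190),0); print()
cols('top','pics/top2.npy',(264,276),(208,222),0); print()
cols('top','pics/top0.npy',(264,276),(215,229),0)
p=np.load("pics/top2.npy"); print()
for y in range(208,228): print(y,[int(p[y,x].max()) for x in range(260,280)])
```

```text
180 [-11, -12, -13, -12, -13, -14, -13, -13, -11, -10]
181 [-12, -16, -16, -21, -19, -14, -15, -14, -12, -9]
182 [-13, -8, 8, 18, 16, 25, 0, -15, -15, -11]
183 [-3, 25, 83, 115, 108, 92, 56, 4, -14, -13]
184 [-3, 38, 112, 148, 138, 105, 81, 19, -14, -12]
185 [-5, 0, 25, 26, 21, 18, 47, 3, -14, -12]
186 [-2, -5, -6, -10, -12, -5, 33, -3, -13, -12]
187 [-2, -3, -3, -4, -4, 2, 29, -4, -12, -11]
188 [-3, -1, -2, -2, -4, 0, 15, -8, -14, -13]
189 [-1, -3, -1, -1, -2, -3, -7, -13, -14, -13]

208 [-8, -7, -6, -7, -6, -6, -7, -7, -7, -8, -10, -11]
209 [-8, -7, -7, -8, -6, -6, -5, -7, -5, -7, -6, -7]
210 [-7, -9, -6, -6, -7, -5, -5, -6, -6, -4, -4, -6]
211 [-5, -6, -6, -6, -7, -5, 19, 4, 6, -1, -4, -4]
212 [-5, -5, -5, 4, 19, 48, 37, 12, 15, 7, 3, -1]
213 [-7, -4, -3, 0, 53, 192, 251, 167, 29, 2, 8, 26]
214 [-5, -1, -1, -1, 54, 244, 253, 159, 13, -1, 2, 8]
215 [-3, 1, 0, -1, 158, 253, 251, 119, 0, -1, 0, 0]
216 [-1, 0, -1, 0, 238, 254, 204, 61, 0, -1, 1, 0]
217 [0, 1, 1, 44, 251, 254, 181, 30, 0, -1, 0, 1]
218 [0, -1, 1, 54, 251, 253, 144, 10, 1, 0, -1, 0]
219 [0, 1, 0, 21, 140, 156, 66, 1, 0,
[... 2094 characters left out ...]
221 [147, 146, 130, 148, 105, 66, 66, 65, 65, 67, 66, 66, 66, 62, 43, 112, 150, 150, 132, 119]
222 [143, 143, 136, 221, 170, 80, 66, 67, 66, 66, 66, 65, 65, 61, 55, 134, 153, 145, 128, 119]
223 [144, 143, 141, 213, 211, 143, 81, 66, 67, 66, 67, 66, 67, 69, 131, 157, 153, 140, 125, 118]
224 [143, 143, 143, 181, 223, 227, 157, 89, 68, 58, 59, 52, 91, 138, 159, 158, 146, 131, 123, 117]
225 [144, 145, 145, 155, 239, 221, 168, 163, 137, 124, 124, 140, 151, 160, 157, 148, 135, 124, 119, 114]
226 [142, 144, 144, 144, 228, 235, 198, 170, 167, 156, 152, 156, 156, 153, 146, 135, 125, 121, 118, 109]
227 [143, 142, 142, 143, 168, 249, 252, 228, 166, 158, 151, 143, 140, 135, 124, 116, 103, 105, 106, 146]
```

Run:
```python
from yaw import *
q=np.load("pics/scene2.npy"); p=np.load("pics/top2.npy"); p0=np.load("pics/top0.npy")
print('big stripe')
for nm,box,z in (('big',(211,208,226,222),.125),('turq',(219,160,232,170),.097),('blue',(352,308,372,322),.125)):
    m,v,s,n=stripe('top',p0,box,z); print(nm,m,np.degrees(np.arctan2(v[1],v[0])),s,n)
cv2.imwrite("pics/lk.png",np.hstack([cv2.resize(q[158:204,248:274,::-1],None,fx=13,fy=13,interpolation=0),cv2.resize(q[225:271,236:262,::-1],None,fx=13,fy=13,interpolation=0)]))
for y in (186,190): print(y,[(x,)+tuple(int(a) for a in q[y,x]) for x in range(250,272)])
for y in (256,262): print(y,[(x,)+tuple(int(a) for a in q[y,x]) for x in range(236,264)])
```

```text
big stripe
big [ 0.47218596 -0.07205135] 78.85199242236887 [0.00248711 0.00688562] 1
turq [ 0.58856583 -0.07558388] 87.48344433805056 [0.00126117 0.00479085] 1
blue [ 0.26664364 -0.3871558 ] 82.80910121799309 [0.001323   0.00507794] 1
186 [(250, 44, 65, 54), (251, 41, 64, 53), (252, 50, 68, 58), (253, 102, 107, 104), (254, 149, 148, 146), (255, 155, 156, 153), (256, 154, 157, 158), (257, 165, 164, 162), (258, 216, 179, 87), (259, 117, 97, 40), (260, 116, 98, 43), (261, 67, 58, 38), (262, 136, 114, 48), (263, 75, 65, 37), (264, 137, 115, 45), (265, 86, 73, 38), (266, 71, 63, 34), (267, 132, 111, 44), (268, 126, 116, 63), (269, 72, 83, 68), (270, 45, 68, 60), (271, 44, 67, 57)]
190 [(250, 45, 67, 57), (251, 42, 65, 55), (252, 46, 66, 58), (253, 85, 98, 93), (254, 96, 108, 103), (255, 99, 111, 105), (256, 97, 111, 109), (257, 106, 116, 111), (258, 185, 160, 77), (259, 121, 105, 46), (260, 120, 101, 45), (261, 86, 75, 39), (262, 118, 100, 44), (263, 66, 57, 38), (264, 108, 93, 42), (265, 59, 52, 36), (266, 102, 86, 37), (267, 124, 105, 42), (268, 120, 109, 58), (269, 71, 75, 62), (270, 3
[... 444 characters left out ...]
4, 105, 78), (257, 48, 59, 86), (258, 32, 47, 53), (259, 39, 59, 48), (260, 42, 61, 52), (261, 46, 68, 58), (262, 45, 69, 58), (263, 44, 68, 58)]
262 [(236, 48, 70, 59), (237, 47, 69, 54), (238, 45, 67, 60), (239, 41, 72, 128), (240, 38, 76, 151), (241, 43, 81, 160), (242, 38, 81, 165), (243, 37, 81, 170), (244, 100, 111, 147), (245, 216, 177, 80), (246, 105, 86, 38), (247, 113, 94, 42), (248, 87, 75, 39), (249, 104, 89, 45), (250, 98, 85, 41), (251, 77, 69, 40), (252, 74, 67, 40), (253, 90, 77, 37), (254, 76, 66, 36), (255, 133, 110, 41), (256, 132, 115, 63), (257, 64, 69, 108), (258, 30, 46, 60), (259, 31, 47, 39), (260, 31, 46, 39), (261, 36, 46, 41), (262, 35, 47, 42), (263, 42, 65, 54)]
```

View pics/lk.png

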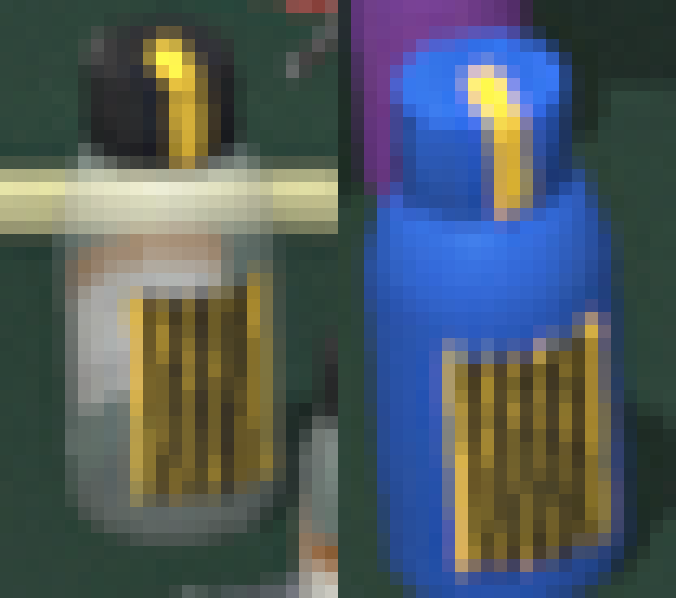

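Emit:
{"api": "move_arm", "payload": {
  "increments": "1 -22 37 0 0 0 0;1 -22 37 0 0 0 0;1 -22 37 0 0 0 0;1 -22 37 0 0 0 0;1 0 0 -15 0 0 0;1 0 0 -20 0 0 0;1 0 0 -15 0 0 0;1 0 0 0 0 0 0"
}}

```text
t: 11.25
eef_pos: [0.4688, -0.1792, 0.1515]
tool_rot: [-0.001, 0.074, 0.997, 0.001]
contact_force: [-0.3, -0.5, -0.1]
gripper_width: 0.999
```

Emit:
{"api": "move_arm", "payload": {
  "increments": "1 0 1 -18 0 0 0;1 0 0 -20 0 0 0;1 0 0 -20 0 0 0;1 0 0 -20 0 0 0;1 0 0 -20 0 0 0;1 0 0 -14 0 0 0;1 0 0 -5 0 0 0;1 0 0 0 0 0 0"
}}

```text
t: 12.25
eef_pos: [0.4697, -0.1779, 0.0362]
tool_rot: [-0.0, 0.073, 0.997, 0.0]
contact_force: [0.2, -0.9, 0.6]
gripper_width: 0.999
```

Emit:
{"api": "move_arm", "payload": {
  "increments": "0.6 0 0 0 0 0 0;0.5 0 0 0 0 0 0;0.4 0 0 0 0 0 0;0.3 0 0 0 0 0 0;0 0 0 0 0 0 0;0 0 0 0 0 0 0;0 0 0 0.5 0 0 0;0 0 0 0 0 0 0"
}}

```text
t: 13.25
eef_pos: [0.4696, -0.1781, 0.0368]
tool_rot: [0.0, 0.073, 0.997, -0.0]
contact_force: [-0.2, 0.4, 2.0]
gripper_width: 0.429
```

Emit:
{"api": "move_arm", "payload": {
  "increments": "0 0 0 0 0 0 0.035;0 0 0 0 0 0 0.035;0 0 0 0 0 0 0;0 0 0 0 0 0 0;0 0 0 0 0 0 0;0.45 0 0 0 0 0 0;0.5 0 0 0 0 0 0;0.6 0 0 0 0 0 0"
}}

```text
t: 14.25
eef_pos: [0.4696, -0.1779, 0.0367]
tool_rot: [-0.0, 0.038, 0.999, 0.0]
contact_force: [-0.3, 0.7, 0.6]
gripper_width: 0.603
```

Emit:
{"api": "move_arm", "payload": {
  "increments": "0.8 0 0 0 0 0 0;1 0 0 0 0 0 0;1 0 0 0 0 0 0;1 0 0 0 0 0 0;1 0 0 20 0 0 0;1 0 0 30 0 0 0;1 0 0 35 0 0 0;1 0 0 35 0 0 0"
}}

```text
t: 15.25
eef_pos: [0.4694, -0.1779, 0.1578]
tool_rot: [-0.0, 0.038, 0.999, 0.0]
contact_force: [0.2, -0.5, -0.2]
gripper_width: 0.997
```

Emit:
{"api": "move_arm", "payload": {
  "increments": "1 14 -24 8 0 0 -0.01;1 15 -25 8 0 0 -0.01;1 15 -25 8 0 0 -0.01;1 15 -25 8 0 0 -0.01;1 15 -25 5 0 0 -0.01;1 15 -25 0 0 0 -0.015;1 0 0 0 0 0 0;1 0 0 0 0 0 0"
}}

```text
t: 16.25
eef_pos: [0.5583, -0.326, 0.1936]
tool_rot: [-0.0, 0.07, 0.998, 0.0]
contact_force: [-1.5, -0.8, -0.5]
gripper_width: 1.005
```

Run:
```python
from yaw import *
p,_=vision.read_camera('top'); np.save("pics/top3.npy",p)
w=np.minimum(p[...,0],p[...,1]).astype(float)-p[...,2]
for y in range(212,222):
    r=w[y,264:276].copy(); r[r<5]=0; print(y,r.astype(int), (264+(r*np.arange(12)).sum()/max(r.sum(),1)).round(2))
m,v,s,n=stripe('top',p,(262,207,274,222)); print('top',m,np.degrees(np.arctan2(v[1],v[0])),s,n)
q,_=vision.read_camera('scene'); np.save("pics/scene3.npy",q)
cv2.imwrite("pics/sc3.png",cv2.resize(q[160:270,235:375,::-1],None,fx=5,fy=5,interpolation=cv2.INTER_CUBIC))
# mark and pointer: top0 view
p0=np.load("pics/top0.npy").astype(float)
psi=-.141;c,s_=np.cos(psi),np.sin(psi);o=np.array([.5011,-.2332])
def tost(P): d=P[:2]-o; return np.array([c*d[0]+s_*d[1],-s_*d[0]+c*d[1]])*1000
def cen(n,im,box,wf,z):
    x0,y0,x1,y1=box; w=np.clip(wf(im[y0:y1,x0:x1].astype(float)),0,None); w[w<25]=0
    ys,xs=np.mgrid[y0:y1,x0:x1]; u,v=(xs*w).sum()/w.sum(),(ys*w).sum()/w.sum(); return (u,v),tost(plane(n,u,v,z)),ray(n,u,v)
gf=lambda a:a[...,1]-np.maximum(a[...,0],a[...,2]); rf=lambda a:a[...,0]-np.maximum(a[...,1],a[...,2])
a=cen('top',p0,(346,198,360,215),gf,.0398); b=cen('scene',q,(300,214,335,245),gf,.0398); print('mark',a[0],a[1],b[0],b[1],tri(a[2],b[2])[0],tost(tri(a[2],b[2])[0]))
a=cen('top',p0,(328,188,340,210),rf,.0425); b=cen('scene',q,(300,205,330,222),rf,.0425); print('ptr',a[0],a[1],b[0],b[1],tri(a[2],b[2])[0])
print(bot.get_obs()['eef_pos'])
```

```text
212 [ 0  0  0 10 29 15 12  6  0 13  0 21] 270.44
213 [  0   0   0   7  68 207 221 113  13   9   5  16] 269.85
214 [  0   0   0   0 160 253 251 127   5   0   0   0] 269.45
215 [  0   0   0   0 185 254 221  85   0   0   0   0] 269.28
216 [  0   0   0   0 241 254 191  43   0   0   0   0] 269.05
217 [  0   0   0  41 251 254 183  29   0   0   0   0] 268.88
218 [  0   0   0  53 251 254 169  11   0   0   0   0] 268.78
219 [  0   0   0  55 148 196 102   0   0   0   0   0] 268.69
220 [ 0  0  0 21 27 53 27  0  0  0  0  0] 268.67
221 [0 0 0 0 0 0 0 0 0 0 0 0] 264.0
top [ 0.47496624 -0.17780274] 172.3708209540369 [0.00196586 0.00435087] 1
mark (np.float64(353.35372020226345), np.float64(206.55983626294244)) [  21.74358206 -132.38259176] (np.float64(320.93267556587347), np.float64(226.72896111433545)) [  15.74026186 -135.94998757] [ 0.50254579 -0.36642806  0.03633405] [  20.15441299 -131.70272107]
ptr (np.float64(334.56394707828), np.float64(195.2710400588019)) [ 40.83485261 -84.5211257 ] (np.float64(322.57029096477794), np.float64(212.54318529862175)) [ 51.48721856 -72.59684634] [ 0.53078107 -0.32387532  0.05185082]
[ 0.55827685 -0.32581899  0.19383405]
```

View pics/sc3.png

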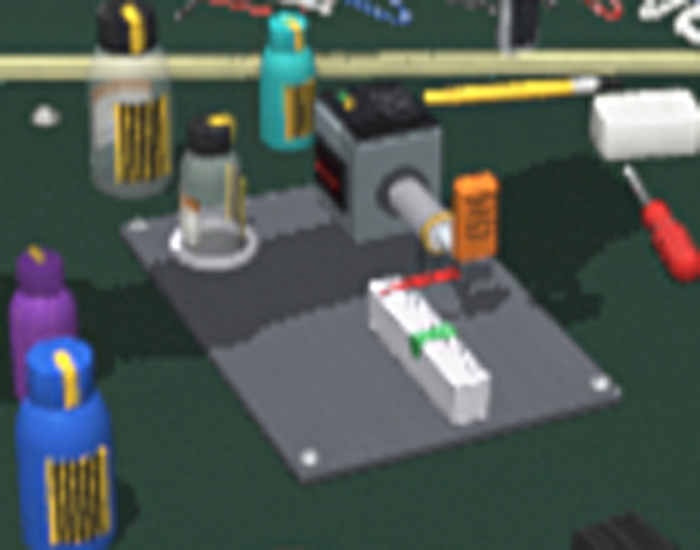

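Emit:
{"api": "move_arm", "payload": {
  "increments": "1 0 -1 -20 0 0 0;1 0 0 -20 0 0 0;1 0 0 -20 0 0 0;1 0 0 -20 0 0 0;1 0 0 -20 0 0 0;1 0 0 -16 0 0 0;1 0 0 -8 0 0 0;1 0 0 0 0 0 0"
}}

```text
t: 17.35
eef_pos: [0.5585, -0.3279, 0.0694]
tool_rot: [-0.0, 0.071, 0.997, 0.0]
contact_force: [0.2, 0.2, 0.5]
gripper_width: 0.999
```

Emit:
{"api": "move_arm", "payload": {
  "increments": "0.7 0 0 0 0 0 0;0.5 0 0 0 0 0 0;0.3 0 0 0 0 0 0;0.2 0 0 0 0 0 0;0 0 0 0 0 0 0;0 0 0 0 0 0 0;0 0 0 0 0 0 0;0 0 0 0 0 0 0",
  "newtons": 60
}}

```text
t: 18.35
eef_pos: [0.5587, -0.328, 0.0701]
tool_rot: [0.0, 0.071, 0.997, -0.0]
contact_force: [-1.1, 0.9, 4.8]
gripper_width: 0.155
```

Emit:
{"api": "move_arm", "payload": {
  "increments": "0 -1 -7 -0.5 0 0 0;0 -1 -7 0 0 0 0;0 -1 -7 0 0 0 0;0 -1 -7 0 0 0 0;0 -1 -7 0 0 0 0;0 -1 -7 0 0 0 0;0 -0.5 -3.5 0 0 0 0;0 0 0 0 0 0 0"
}}

```text
t: 19.35
eef_pos: [0.5526, -0.3706, 0.0701]
tool_rot: [-0.0, 0.07, 0.998, 0.002]
contact_force: [-4.0, 8.3, 8.7]
gripper_width: 0.154
```

Run:
```python
from h import *
q,_=vision.read_camera('scene'); np.save("pics/scene4.npy",q)
p,_=vision.read_camera('top'); np.save("pics/top4.npy",p)
cv2.imwrite("pics/sc4.png",cv2.resize(q[170:260,270:350,::-1],None,fx=6,fy=6,interpolation=cv2.INTER_CUBIC))
cv2.imwrite("pics/top4.png",cv2.resize(p[140:265,200:390,::-1],None,fx=4.2,fy=4.2,interpolation=cv2.INTER_CUBIC))
```

```text
(no output)
```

View pics/sc4.png

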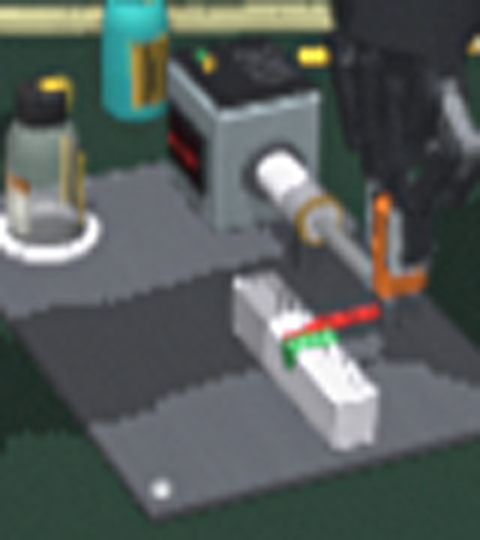

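View pics/top4.png

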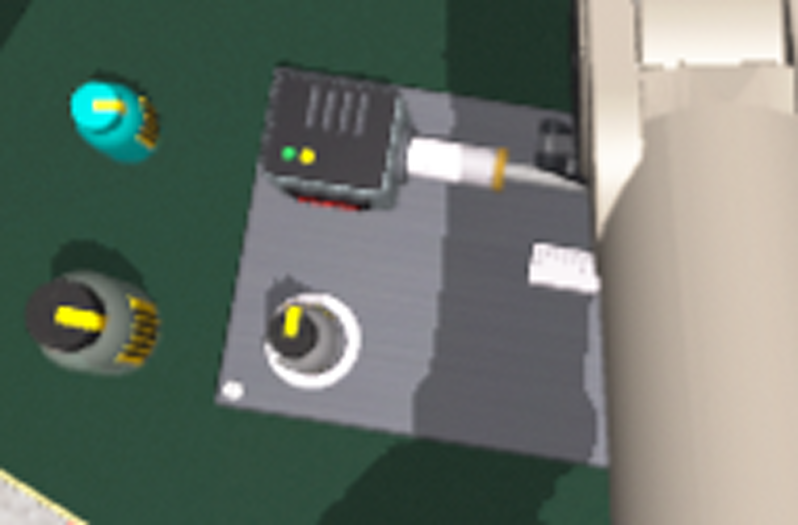

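```bash
cat > m.py <<'E'
from h import *
psi=-.141;c,s_=np.cos(psi),np.sin(psi);o=np.array([.5011,-.2332])
def tost(P): d=P[:2]-o; return np.array([c*d[0]+s_*d[1],-s_*d[0]+c*d[1]])*1000
gf=lambda a:a[...,1]-np.maximum(a[...,0],a[...,2]); rf=lambda a:a[...,0]-np.maximum(a[...,1],a[...,2])
def pts(n,im,box,wf,z,th):
    x0,y0,x1,y1=box; w=wf(im[y0:y1,x0:x1].astype(float)); ys,xs=np.where(w>th)
    return np.array([tost(plane(n,x+x0,y+y0,z)) for x,y in zip(xs,ys)]),w[ys,xs]
def rep(nm,P,W):
    m=(P*W[:,None]).sum(0)/W.sum(); a,b=np.polyfit(P[:,0],P[:,1],1,w=np.sqrt(W)) 
    print(nm,len(P),m.round(1),'min',P.min(0).round(1),'max',P.max(0).round(1),'slope',a.round(3),'y at x=22',(a*22+b).round(1),'x=35',(a*35+b).round(1),'x45',(a*45+b).round(1))
E
python3 - <<'E'
from m import *
for k in (3,4):
    q=np.load(f"pics/scene{k}.npy")
    rep(f'scene{k} ptr',*pts('scene',q,(305,205,335,232),rf,.0425,60))
    rep(f'scene{k} mark',*pts('scene',q,(310,214,335,245),gf,.0398,30))
for k in (0,):
    q=np.load("pics/top0.npy")
    rep('top ptr',*pts('top',q,(328,186,342,206),rf,.0425,60)); rep('top mark',*pts('top',q,(346,198,362,215),gf,.0398,40))
for k,(a,b) in {3:((0,0),(0,0))}.items(): pass
# predicted pixels of mark in scene
q=np.load("pics/scene4.npy"); cv2.imwrite("pics/mz.png",cv2.resize(q[215:245,308:338,::-1],None,fx=18,fy=18,interpolation=0))
q=np.load("pics/scene3.npy"); cv2.imwrite("pics/mz3.png",cv2.resize(q[210:240,308:338,::-1],None,fx=18,fy=18,interpolation=0))
E
```

```text
scene3 ptr 78 [ 61.  -69.8] min [  7.6 -89.3] max [ 99.4 -37.5] slope 0.529 y at x=22 -90.4 x=35 -83.5 x45 -78.2
scene3 mark 26 [  16.  -135.7] min [   0.5 -147.8] max [  30.3 -127.9] slope 0.231 y at x=22 -134.3 x=35 -131.3 x45 -129.0
scene4 ptr 57 [  52.9 -111.7] min [  10.1 -132.6] max [102.2 -45.9] slope 0.916 y at x=22 -140.0 x=35 -128.1 x45 -118.9
scene4 mark 24 [  15.7 -136. ] min [   0.5 -147.8] max [  30.3 -130.2] slope 0.205 y at x=22 -134.7 x=35 -132.0 x45 -130.0
top ptr 46 [ 44.8 -84.6] min [ 19.9 -89.4] max [ 63.9 -79.7] slope -0.018 y at x=22 -84.2 x=35 -84.4 x45 -84.6
top mark 50 [  21.7 -132.4] min [   8.6 -138.2] max [  34.6 -127.2] slope 0.049 y at x=22 -132.4 x=35 -131.8 x45 -131.3
```

View pics/mz.png

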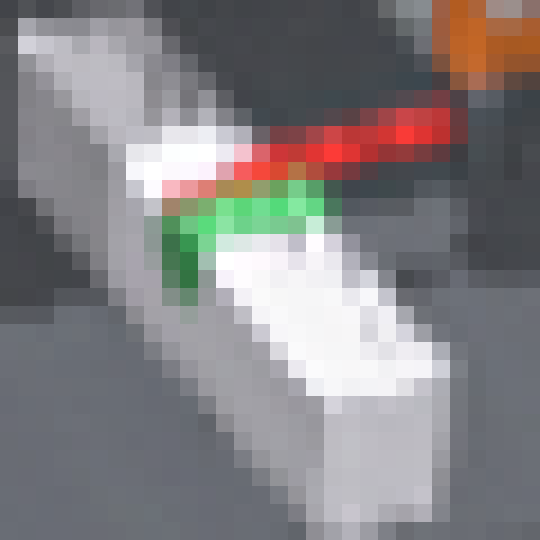

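View pics/mz3.png

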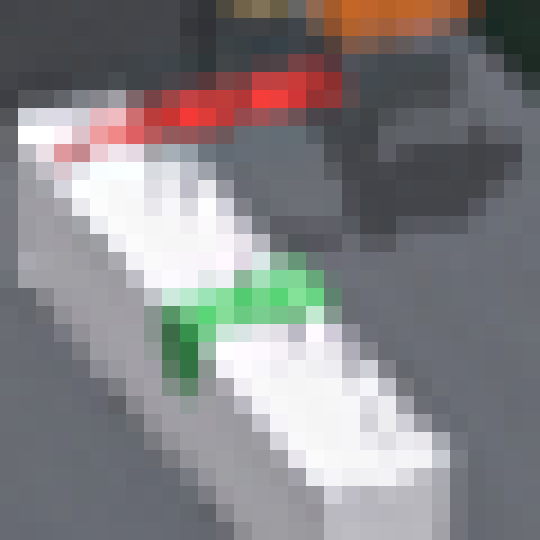

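```bash
cat >> m.py <<'E'
def tow(x,y,z): x/=1000;y/=1000; return np.array([o[0]+c*x-s_*y,o[1]+s_*x+c*y,z/1000])
E
python3 - <<'E'
from m import *
def line(k,cols,r0,r1,f):
    q=np.load(f"pics/scene{k}.npy").astype(float); out=[]
    for x in range(*cols):
        w=f(q[r0:r1,x]); w=np.clip(w-20,0,None); out.append((w*np.arange(r0,r1)).sum()/w.sum())
    return np.array(out)
rr=lambda a:a[...,0]-np.maximum(a[...,1],a[...,2]) if 1 else 0
red=lambda a:np.where(a[...,1]<a[...,2]*1.35+15, a[...,0]-np.maximum(a[...,1],a[...,2]),0)
a=line(3,(314,326),211,221,red); b=line(4,(320,333),218,228,red); print(a.round(2));print(b.round(2))
# predictions: pointer line rows at columns for y_st
def predline(y,cols):
    P=[proj('scene',tow(x,y,42.5)) for x in (15,40,60)]; P=np.array(P); f=np.polyfit(P[:,0],P[:,1],1); return np.polyval(f,cols)
for Y in (-85,): 
  d=(a-predline(Y,np.arange(314,326))); print('bias rows at rest',d.round(2))
bias=np.median(d[1:-1])
for Y in (-126,-128,-130,-132): print(Y,((b-predline(Y,np.arange(320,333)))-bias).round(2))
# mark: top-face outline predicted with same bias vs scene3 green centroid
q=np.load("pics/scene3.npy").astype(float)
g=line(3,(320,326),222,232,lambda a:a[...,1]-np.maximum(a[...,0],a[...,2])); print('mark rows',g.round(2))
def pm(y,cols):
    P=np.array([proj('scene',tow(x,y,39.8)) for x in (12,22,32)]); return np.polyval(np.polyfit(P[:,0],P[:,1],1),cols)
for Y in (-128,-130,-132,-134): print(Y,(g-pm(Y,np.arange(320,326))-bias).round(2))
E
```

```text
[216.76 216.59 216.21 215.84 215.78 215.63 215.32 215.07 214.83 214.71
 214.4  214.21]
[224.   223.88 223.63 223.35 222.77 223.03 222.88 222.74 222.32 222.02
 221.88 221.76 221.18]
bias rows at rest [-0.24 -0.18 -0.33 -0.46 -0.29 -0.21 -0.28 -0.31 -0.31 -0.2  -0.28 -0.22]
-126 [ 0.24  0.36  0.35  0.31 -0.03  0.48  0.56  0.66  0.48  0.42  0.52  0.64
  0.3 ]
-128 [-0.18 -0.06 -0.07 -0.11 -0.45  0.05  0.14  0.24  0.06  0.    0.1   0.22
 -0.12]
-130 [-0.6  -0.48 -0.5  -0.54 -0.87 -0.37 -0.28 -0.18 -0.36 -0.42 -0.32 -0.2
 -0.54]
-132 [-1.03 -0.91 -0.92 -0.96 -1.3  -0.79 -0.7  -0.61 -0.78 -0.84 -0.74 -0.62
 -0.96]
mark rows [226.52 226.31 226.18 225.97 225.75 225.78]
-128 [1.54 1.58 1.69 1.72 1.74 2.01]
-130 [1.12 1.15 1.27 1.29 1.32 1.59]
-132 [0.69 0.73 0.84 0.87 0.89 1.16]
-134 [0.26 0.3  0.42 0.44 0.47 0.74]
```

Emit:
{"api": "move_arm", "payload": {
  "increments": "0 -0.2 -1.3 0 0 0 0;0 -0.2 -1.3 0 0 0 0;0 -0.2 -1.4 0 0 0 0;0 -0.2 -1.4 0 0 0 0;0 0 0 0 0 0 0;0 0 0 0 0 0 0;0 0 0 0 0 0 0;0 0 0 0 0 0 0"
}}

```text
t: 20.45
eef_pos: [0.5519, -0.3754, 0.0701]
tool_rot: [-0.0, 0.07, 0.998, 0.002]
contact_force: [-3.4, 7.8, 9.8]
gripper_width: 0.156
```

Run:
```python
from m import *
q,_=vision.read_camera('scene'); np.save("pics/scene5.npy",q)
p,_=vision.read_camera('top')
cv2.imwrite("pics/mz5.png",np.hstack([cv2.resize(q[215:245,308:338,::-1],None,fx=13,fy=13,interpolation=0),cv2.resize(q[180:210,264:294,::-1],None,fx=13,fy=13,interpolation=0)]))
red=lambda a:np.where(a[...,1]<a[...,2]*1.35+15, a[...,0]-np.maximum(a[...,1],a[...,2]),0)
a=q.astype(float); b=[]
C=np.arange(325,334)
for x in C:
    w=np.clip(red(a[219:229,x])-20,0,None); b.append((w*np.arange(219,229)).sum()/w.sum())
b=np.array(b)
def predline(y,cols):
    P=np.array([proj('scene',tow(x,y,42.5)) for x in (15,40,60)]); return np.polyval(np.polyfit(P[:,0],P[:,1],1),cols)
for Y in (-130,-132,-133,-134): print(Y,(b-predline(Y,C)+.28).round(2))
ob=bot.get_obs(); print(ob['eef_pos'],tost(ob['eef_pos']),ob['contact_force'],ob['t'])
```

```text
-130 [0.24 0.62 0.82 0.63 0.57 0.68 0.77 0.7  0.44]
-132 [-0.18  0.2   0.4   0.2   0.15  0.26  0.35  0.28  0.02]
-133 [-0.39 -0.01  0.18 -0.01 -0.07  0.04  0.14  0.07 -0.19]
-134 [-0.61 -0.22 -0.03 -0.22 -0.28 -0.17 -0.08 -0.14 -0.4 ]
[ 0.55188216 -0.37540308  0.07006853] [  70.2624618  -133.65527025] [-3.68540344  8.11745804 10.19480857] 20.55
```

View pics/mz5.png

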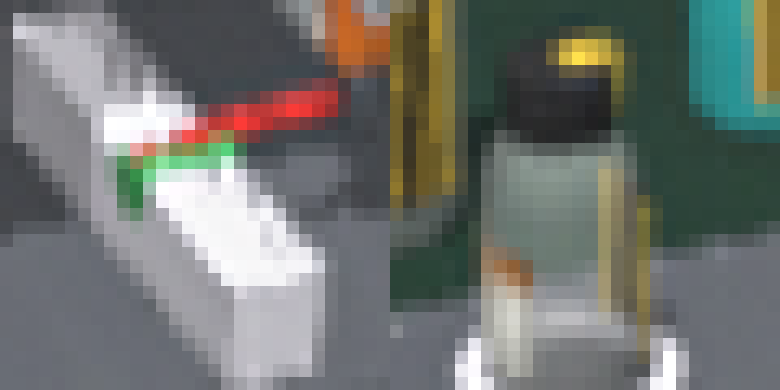

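Emit:
{"api": "move_arm", "payload": {
  "increments": "0 -0.1 -0.6 0 0 0 0;0 0 0 0 0 0 0;0 0 0 0 0 0 0;0 0 0 0 0 0 0;0 0 0 0 0 0 0;0 0 0 0 0 0 0;0 0 0 0 0 0 0;0 0 0 0 0 0 0"
}}

```text
t: 21.55
eef_pos: [0.5518, -0.3758, 0.0701]
tool_rot: [-0.0, 0.07, 0.998, 0.002]
contact_force: [-3.2, 8.5, 10.0]
gripper_width: 0.155
```

Run:
```python
from m import *
ob=bot.get_obs(); print(tost(ob['eef_pos']),ob['contact_force'],ob['gripper_width'],ob['t'])
print(bot.hand_in())
```

```text
[  70.26261101 -134.03091742] [-3.23038781  8.46900224  9.9930825 ] 0.15496220293334992 21.55
the job is handed in; nothing more can be done
None
```

The job is handed in at about 21.6 s. The label faces the window to within a few degrees, and the gripper is holding the rod out about 48 mm against its spring.

- **Bottle:** I used the smaller grey bottle in the nest, not the larger grey twin. I turned it 172° and regrasped it for a 4° correction. It was let go standing upright in the ring. The cap stripe then measured −7.6° to −10°, against a target of −8.1°. The label edges were too coarse in the images to be a sharp check.
- **Rod:** I gripped it across station y at 60 N and pulled it straight out. The tool position and the pointer position agree on the travel, about 48.2 mm. The spring force reads about 8.5 N, and the grip is closed on the orange block.
- **Mark position, where the two views disagreed:** the top view puts the mark at 47.9 mm of travel. The scene view suggests 49–51 mm, partly because the clip's front face shows in it. I stopped just past the top view's value, well inside the 12 mm mark by either reading. The last 0.6 mm nudge I checked only by tool position, since the arm hid the mark from the top camera.
- **Other things:** the arm touched nothing else that I could see in the pictures. I did not measure the loose items again at the end.

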